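# Open the secret drawer of the bedside jewellery box

### The job

The locked wooden jewellery box on the nightstand has a secret drawer in its base, held by a sprung catch that is hidden in a finger recess somewhere along the box's back rail. Find the recess, press the catch so that the drawer springs out, then draw the drawer out all the way to its stop and leave it open. Leave the pill bottle, tray, pin box and mirror where they are.

Things in the scene. Friction and masses are not known exactly. Their poses are not given: they have to be found in the camera images.
- jewel_box: Dark walnut jewellery box 280 wide (y) x 150 deep (x) x 77 mm high, fixed. Origin: centre of its underside, z up. Its -x face is the front (round brass keyhole plate, turned to the bed, away from the robot), +x the back, near the robot. The lid, a raised lighter panel 77 mm up, is locked; it covers x = -77 to +40 mm.
- rail_mid (a point): Middle of the back rail's top face, at x 58, y 0, z 70 mm of the box, axes as the box. The rail is a dark wooden edge behind the lid: 34 mm wide (x 41 to 75), 280 long in y, flat to 0.2 mm. The finger recess is a notch in it, 48 mm long in y, 8 deep, right across the rail and open at the back. Its centre lies somewhere within 36 mm of this point along y; find it by feel or a close look.
- catch (a joint): The catch: a sprung wooden press plate, 43 x 31 mm, that is the floor of the finger recess. Value: how far it is pushed down, m; 0 at rest (its top 8 mm below the rail's top), 0.006 fully down. About 2 N starts it, 6 N holds it down; it springs back by itself. From about 0.004 on it lets the drawer go.
- secret_drawer (a joint): How far the secret drawer in the box's base stands out, along the box's -x, in m: 0 shut, 0.08 at its stop. Let go by the catch, it is sprung out to about 0.04 within a second; from there it slides with 1 to 2 N and stays where it is left.
- drawer_lip (a point): Middle of the top edge of the drawer's front board, 48 mm above the nightstand, axes as the box; moves with the drawer. Board 258 wide, 42 high, 9 mm thick; no handle, flush when shut. Drawer open above: behind the board a clear well 43 mm deep in x, floor 11 mm above the nightstand; sprung out 40 mm, 31 mm is free between board and box front for shut fingers to push it outwards.
- pill_bottle: Clear plastic pill bottle with white ribbed cap, 47 mm across, 78 mm high, standing loose; origin at the centre of its foot. To be left alone.
- jewellery_tray: White ceramic tray 120 x 90 x 16 mm with two brass hoops in it, loose; origin at the centre of its underside. To be left alone.
- pin_box: Flat steel bobby pin box 82 x 57 x 23 mm, loose; origin at the centre of its underside. To be left alone.
- purple_mirror: Purple plastic hand mirror lying flat, 220 mm long along its x, 110 mm across the glass end, 12 mm thick, loose; origin at the middle of its underside. To be left alone.

How it is judged:
By the outcome, as a careful person would: the job done as asked, in the order asked, and still so for the second after the job is handed in, with the robot touching nothing.
It also fails if it takes over 48 s, if anything falls off the work surface, if the arm or the gripper's body presses on something with over 40 N, if the wrist force passes 120 N, or if a joint passes its speed limit or range.

### The arm

A 6-joint arm with a two-finger parallel gripper is mounted at the origin on the work surface. World frame = base frame: x ahead of the robot, y to its left, z up, the work surface at z = 0. Lengths are in mm, angles in degrees, forces in N, time in s.
With the tool pointing down it reaches from about 300 to 850 mm from the base axis. Payload 4.2 kg.
Tool frame: the origin (TCP) lies midway between the tips of the shut fingers; the grasp point (between the pads) lies 19 mm behind it; z points along the fingers, x is the direction in which the jaws open and shut, and the axes are right-handed (so a half turn about z gives the same grasp; the last joint's range is limited). The gripper opens to 91 mm and grips with 3 to 60 N. Pads are 32 mm wide; open, the fingers measure 118 mm over their backs; the gripper's body (76 mm by 178 mm) begins 60 mm behind the grasp point.
Start: joints at [75.401, 18.312, 89.639, -0, 72.044, -1.146], TCP at [133.775, 559.241, 187.076] pointing down, gripper open.
Joint ranges: [-177.97, 177.97], [-48.28, 115.42], [12.27, 149.76], [-77.06, 257.06], [2.81, 150.46], [-146.56, 146.56]. Speed limits (degrees/s): [147.25, 147.25, 180, 180, 180, 180].

### API

Orientations are given as [roll, pitch, yaw] about the fixed x, y, z axes, in that order (R = Rz(yaw) Ry(pitch) Rx(roll)).
In Python, from workcell import env gives the robot as it stands. The module is installed in compiled form; this text tells all that it offers.
- The arm moves only by the tool drive_tool, never from a script. Its argument "series" is a list of rows, each a list of 3 entries, a list of its own where there are three numbers: the closure, from 0 (fully open) to 1 (shut), then the shift along the tool's x, y, z in mm, then the turn, a rotation vector about the tool's x, y, z in rad. In form: [[gripper, [dx, dy, dz], [rx, ry, rz]], ...]. A call has exactly 5 rows; each row is the pose to reach, as a shift and turn from the pose commanded when the call began, along the tool's axes at that moment; what a row does not reach only later rows make up. A row lasts 1/10 s, in which the tool goes at most 50 mm and 8.59 degrees, less where a joint would pass 70% of its speed; a pose out of reach is approached as far as the arm can. A call with a gripper value outside its range is refused whole. The fingers move at their own pace and stop on an object; "squeeze" is the grip in N (left out, the last holds). Time passes only in rows, so rows that repeat a pose let the fingers close, or fill a call up. It gives the time, the measured TCP pose, the force and the opening at its end, in the units of the state.
- env.state(): the state, without advancing time (a new reading comes with each control period).
- env.grab_frame(name): name is "side" or "top" or "wrist"; returns a dict with "image" (384x512x3 uint8, red, green, blue), "K" (3x3 intrinsics, pixels), "origin" and "orientation" of the camera in the world. Camera axes: x right, y down, z forward; pixel columns grow to the right and rows downward; lengths in mm; the calibration is good to about 2 mm. The wrist camera is an equidistant fisheye: a pixel r from the principal point sees the ray r / f radians off the axis. A picture is of the moment at which its call begins. There is no depth.
- env.job_done(): hands the job in, once; it reports no verdict.
The state is a dict: "time_s": time; "qpos": joint angles; "qvel": joint speeds; "effort": joint torques, N m; "ee_pos": TCP position; "ee_rot": TCP orientation; "force": force on the tool from outside, world axes, zero at the start; "torque": the same for the moment, N m; "gripper_width": finger opening in mm.
Only numpy, scipy, OpenCV 4.12 (cv2) and the standard library are available. Lean on these libraries where they do the work, as an engineer would, in place of code of your own. Each camera call takes 0.05 s, during which the arm holds its last target.

## Working session

There is one attempt and no reset: what is moved stays moved. The work goes in short steps, Python scripts to look and compute and a tool call to move; the robot and the scene stay as the last step left them, time stands still between calls to the robot, and variables do not carry over. Pictures are saved under pics/ and viewed, and the job is handed in when it is done.

Besides the shell and the picture viewer there is one more tool, called after "Request:" as a command line: name --argument value ..., lists and objects as JSON in quotes. drive_tool: Moves the arm, as the interface text tells. Its arguments: {"type":"object","properties":{"series":{"type":"array","items":{"type":"array"}},"squeeze":{"type":"number"}},"required":["series"]}

```bash
mkdir -p pics
python3 - <<'E'
from workcell import env
import cv2,pickle
d={}
for n in ["side","top","wrist"]:
    f=env.grab_frame(n); d[n]=f
    cv2.imwrite(f"pics/{n}0.png",cv2.cvtColor(f["image"],cv2.COLOR_RGB2BGR))
    print(n,f["K"],f["origin"],f["orientation"])
pickle.dump(d,open("f0.pkl","wb"))
s=env.state();print(s)
E
```

```text
side [[383.91043178   0.         260.25426838]
 [  0.         383.91043178 186.17710344]
 [  0.           0.           1.        ]] [ 181.38036289 -460.6511926   890.25284931] [-142.07184253   -0.96453565  -31.80085459]
top [[463.31499656   0.         252.02216631]
 [  0.         463.31499656 195.84697345]
 [  0.           0.           1.        ]] [ 230.36620799   62.54629925 1402.76708237] [-167.94768993    0.28864297  -86.22144014]
wrist [[297.31863964   0.         255.81317127]
 [  0.         297.31863964 195.46424835]
 [  0.           0.           1.        ]] [ 52.71686607 580.46285569 383.75870487] [1.63035771e+02 1.07577683e-01 7.64804701e+01]
{'time_s': 0.15, 'qpos': array([ 7.54001536e+01,  1.83410409e+01,  8.96875713e+01, -1.13659490e-03,
        7.20418359e+01, -1.14618930e+00]), 'qvel': array([-0.04587054, -0.02059343, -0.10036213,  0.02228412, -0.00262067,
        0.08432593]), 'effort': array([ 9.68491913e-04, -4.12774765e+01, -2.32154614e+01,  7.27689592e-02,
        4.34179546e-02, -7.47300351e-05]), 'ee_pos': array([133.69140677, 558.85054845, 186.45417381]), 'ee_rot': array([-1.79999671e+02,  7.04555805e-02,  7.65466943e+01]), 'force': array([-0.06416817,  0.38343309, -1.39053415]), 'torque': array([-0.00559913,  0.03425186,  0.00262027]), 'gripper_width': 91.38362516850854}
```

View pics/side0.png

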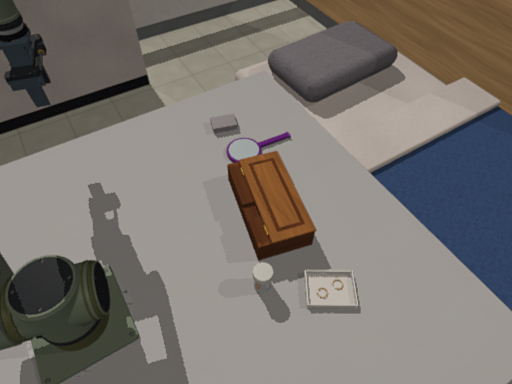

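View pics/top0.png

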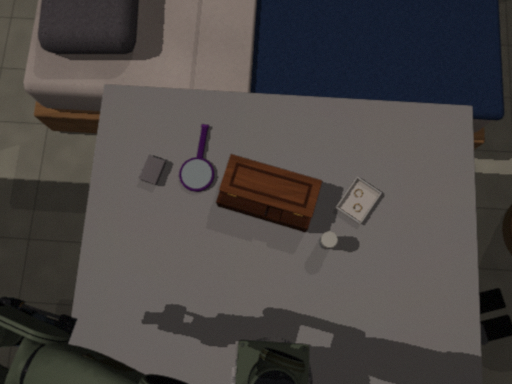

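View pics/wrist0.png

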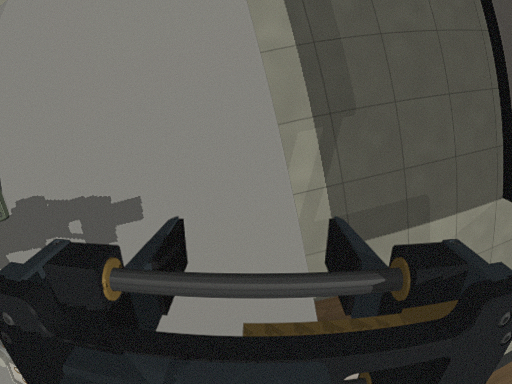

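The side view shows the box with a dark notch in its rail near (253,215). The top view shows the box at about (268,193) with the front facing up, and the bottle at (329,240). I'll zoom in on both.

Run:
```python
import cv2
a=cv2.imread("pics/side0.png")[140:265,215:325];cv2.imwrite("pics/side0z.png",cv2.resize(a,None,fx=4.8,fy=4.8,interpolation=cv2.INTER_CUBIC)*1)
a=cv2.imread("pics/top0.png")[145:245,205:335];a=cv2.convertScaleAbs(a,alpha=1.8);cv2.imwrite("pics/top0z.png",cv2.resize(a,None,fx=6,fy=6,interpolation=cv2.INTER_CUBIC))
```

```text
(no output)
```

View pics/side0z.png

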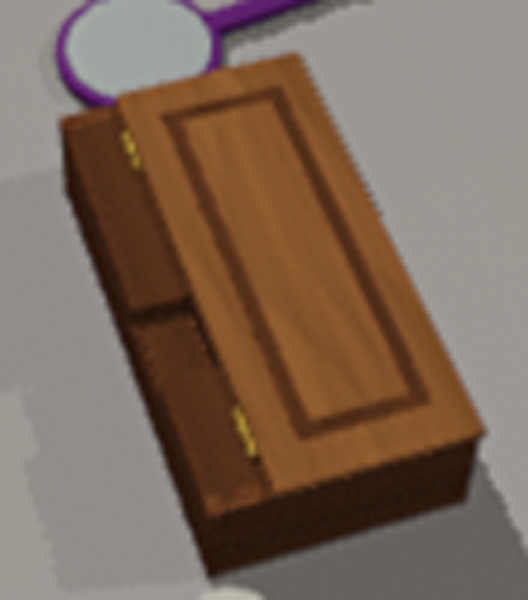

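View pics/top0z.png

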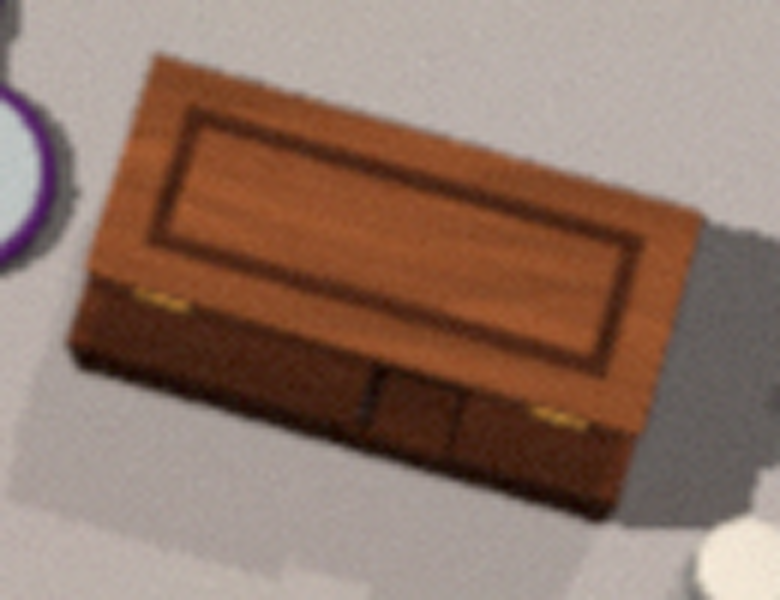

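The top zoom shows the lid corners at about (155,52), (705,215), (638,432) and (88,275), and the notch between zoom columns 370 and 458 at mid-rail. Next I'll cast rays.

```bash
cat > h.py <<'E'
import pickle,numpy as np
from scipy.spatial.transform import Rotation as R
def ray(f,p,z):
    K=f["K"];d=np.linalg.inv(K)@np.array([p[0],p[1],1.]);d=R.from_euler("xyz",f["orientation"],degrees=True).as_matrix()@d
    o=np.array(f["origin"]);return o+d*(z-o[2])/d[2]
E
python3 - <<'E'
from h import *
d=pickle.load(open("f0.pkl","rb"))
zt=lambda p:((p[0]+.5)/6-.5+205,(p[1]+.5)/6-.5+145)
zs=lambda p:((p[0]+.5)/4.8-.5+215,(p[1]+.5)/4.8-.5+140)
T=[ray(d["top"],zt(p),77) for p in [(155,52),(705,215),(638,432),(88,275)]]
S=[ray(d["side"],zs(p),77) for p in [(300,55),(485,435),(270,492),(118,97)]]
print("top lid",np.round(T,1));print("side lid",np.round(S,1))
for C in (T,S):
    C=np.array(C)
    y=(C[1]-C[0]+C[2]-C[3])[:2]; yaw=np.arctan2(y[1],y[0])-np.pi/2
    x=(C[3]-C[0]+C[2]-C[1])[:2]; print("yaw",np.degrees(yaw),np.degrees(np.arctan2(x[1],x[0])),np.linalg.norm(y)/2,np.linalg.norm(x)/2)
    Rz=R.from_euler("z",yaw).as_matrix()
    o=C.mean(0)-Rz@[-18.5,0,77]; print("origin",o)
    loc=lambda w:Rz.T@(w-o)
    for p in [(372,372),(365,430),(462,380),(452,455)]: print("notch top",loc(ray(d["top"],zt(p),70)))
    for p in [(132,322),(187,298)]: print("notch side",loc(ray(d["side"],zs(p),70)),)
print("bottle cap",ray(d["top"],(329,240),78))
E
```

```text
top lid [[ 637.9  160.8   77. ]
 [ 572.1 -114.9   77. ]
 [ 462.2  -86.4   77. ]
 [ 522.4  184.9   77. ]]
side lid [[ 636.7  155.2   77. ]
 [ 571.6 -117.2   77. ]
 [ 458.8  -87.8   77. ]
 [ 525.8  182.1   77. ]]
yaw -192.97831223086462 166.85939842179536 280.7018053732779 115.78272860203698
origin [5.30628718e+02 4.02414365e+01 4.26325641e-14]
notch top [45.57870374  7.307012   70.        ]
notch top [74.05078531 12.13402699 70.        ]
notch top [36.78055207 50.43268595 70.        ]
notch top [73.7041384  55.97680998 70.        ]
notch side [75.14687022 15.2051616  70.        ]
notch side [41.86814403  9.30206695 70.        ]
yaw -193.692729247121 165.8717905554621 279.0938522050959 115.39352588657809
origin [5.30255559e+02 3.74587607e+01 1.42108547e-14]
notch top [45.78019895  5.08282465 70.        ]
notch top [74.18988106 10.26447157 70.        ]
notch top [36.44501418 48.09544549 70.        ]
notch top [73.29660272 54.09952419 70.        ]
notch side [75.247588  13.3490341 70.       ]
notch side [42.04505213  7.03145901 70.        ]
bottle cap [ 397.4723366  -140.60710595   78.        ]
```

```bash
cat >> h.py <<'E'
def to(target,yaw,rpy0=(180,0)):
    from workcell import env
    s=env.state();R0=R.from_euler("xyz",s["ee_rot"],degrees=True)
    Rt=R.from_euler("xyz",[180,0,yaw],degrees=True)
    print("t",round(s["time_s"],2),"pos",np.round(s["ee_pos"],1),"rot",np.round(s["ee_rot"],1),"F",np.round(s["force"],1))
    print("shift",np.round(R0.inv().apply(np.array(target)-s["ee_pos"]),1),"turn",np.round((R0.inv()*Rt).as_rotvec(),3))
E
python3 -c "
from h import *
to([300,290,187],30)"
```

```text
t 0.15 pos [133.7 558.9 186.5] rot [-1.80e+02  1.00e-01  7.65e+01] F [-0.1  0.4 -1.4]
shift [-222.8  224.3   -0.3] turn [0.    0.001 0.812]
```

Request:
drive_tool --series '[[1,[-25,25,0],[0,0,0.12]],[1,[-55,55,0],[0,0,0.24]],[1,[-85,85,0],[0,0,0.36]],[1,[-115,115,0],[0,0,0.48]],[1,[-145,145,0],[0,0,0.6]]]'

```text
time_s: 0.65
ee_pos: [241.5, 382.9, 186.9]
ee_rot: [180.0, 0.0, 41.9]
force: [1.6, 0.8, 0.4]
gripper_width: 54.0
```

```bash
python3 -c "
from h import *
to([470,25,187],-13.3)"
```

```text
t 0.65 pos [241.5 382.9 186.9] rot [180.    0.   41.9] F [1.6 0.8 0.4]
shift [-6.910e+01  4.189e+02 -1.000e-01] turn [0.    0.    0.964]
```

Request:
drive_tool --series '[[1,[-6,40,0],[0,0,0.12]],[1,[-13,80,0],[0,0,0.24]],[1,[-20,120,0],[0,0,0.36]],[1,[-27,160,0],[0,0,0.48]],[1,[-34,200,0],[0,0,0.6]]]'

```text
time_s: 1.15
ee_pos: [350.6, 211.9, 187.0]
ee_rot: [-180.0, -0.0, 7.5]
force: [0.8, -0.5, -0.7]
gripper_width: 13.9
```

```bash
python3 -c "
from h import *
to([470,25,187],-13.3)"
```

```text
t 1.15 pos [350.6 211.9 187. ] rot [-180.    -0.     7.5] F [ 0.8 -0.5 -0.7]
shift [ 93.9 200.9   0. ] turn [-0.    -0.     0.363]
```

Request:
drive_tool --series '[[1,[20,45,0],[0,0,0.08]],[1,[40,90,0],[0,0,0.16]],[1,[60,135,0],[0,0,0.24]],[1,[80,175,0],[0,0,0.32]],[1,[94,201,0],[0,0,0.363]]]'

```text
time_s: 1.65
ee_pos: [471.6, 24.3, 186.9]
ee_rot: [180.0, -0.0, -13.3]
force: [-0.7, 0.9, -0.5]
gripper_width: 0.1
```

Run:
```python
from h import *
from workcell import env
import cv2
f=env.grab_frame("wrist");pickle.dump(f,open("w1.pkl","wb"))
a=cv2.convertScaleAbs(cv2.cvtColor(f["image"],cv2.COLOR_RGB2BGR),alpha=1.8)
cv2.imwrite("pics/w1.png",cv2.resize(a,None,fx=1.5,fy=1.5));print(f["origin"],f["orientation"])
to([470,25,187],-13.3)
```

```text
[490.5044866  107.38320169 384.29435606] [ 1.62968357e+02  9.05579773e-03 -1.33474329e+01]
t 1.7 pos [474.3  21.9 186.8] rot [179.9  -0.2 -13.4] F [ 3.6 -2.5  0.9]
shift [-4.8 -2.  -0.2] turn [ 0.002 -0.003 -0.001]
```

View pics/w1.png

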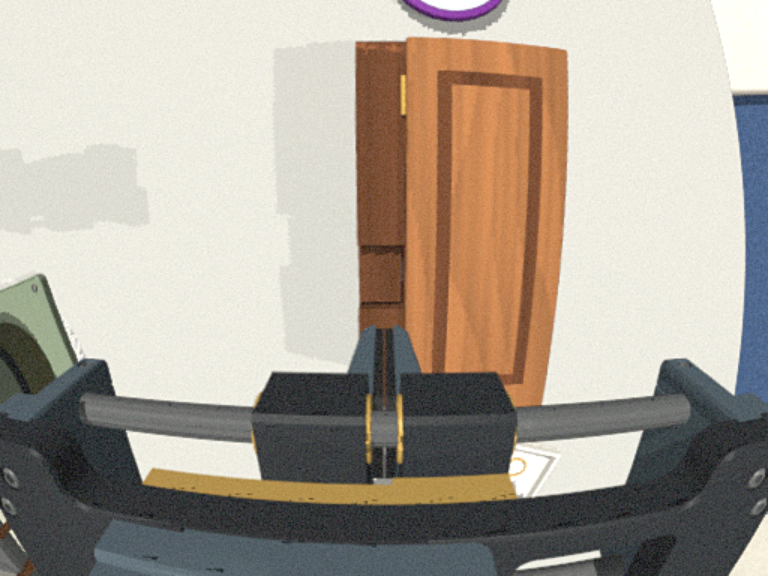

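The wrist view shows the recess clearly: rows 245 to 302 and columns 359 to 403 in the scaled picture. I'll zoom in to measure it.

```bash
cat >> h.py <<'E'
def fray(f,p,z):
    K=f["K"];v=(np.array(p,float)-K[:2,2])/K[0,0];th=np.hypot(*v)
    d=np.array([*(v/th*np.sin(th)),np.cos(th)]);d=R.from_euler("xyz",f["orientation"],degrees=True).as_matrix()@d
    o=np.array(f["origin"]);return o+d*(z-o[2])/d[2]
E
python3 - <<'E'
import pickle,cv2
f=pickle.load(open("w1.pkl","rb"))
a=cv2.convertScaleAbs(cv2.cvtColor(f["image"],cv2.COLOR_RGB2BGR),alpha=1.8)
cv2.imwrite("pics/w1z.png",cv2.resize(a[15:225,230:390],None,fx=2.8,fy=2.8,interpolation=cv2.INTER_CUBIC))
cv2.imwrite("pics/w1y.png",cv2.resize(a[155:225,230:290],None,fx=8,fy=8,interpolation=cv2.INTER_CUBIC))
E
```

```text
(no output)
```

View pics/w1z.png

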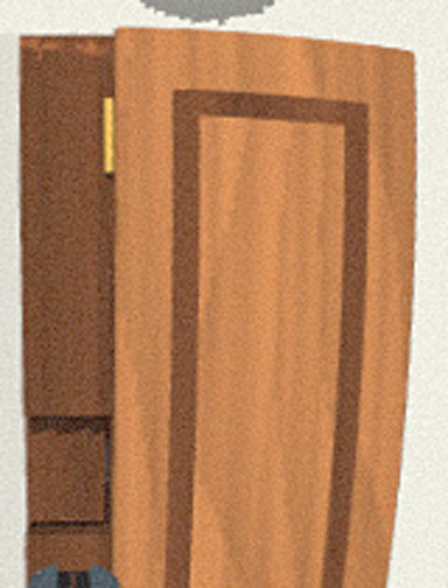

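View pics/w1y.png

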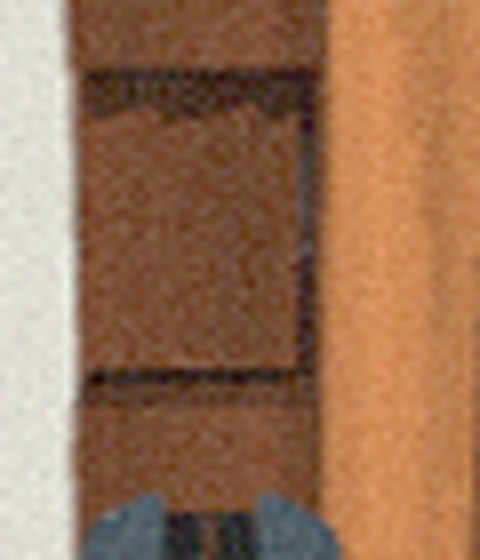

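Run:
```python
from h import *
f=pickle.load(open("w1.pkl","rb"))
z8=lambda p:((p[0]+.5)/8-.5+230,(p[1]+.5)/8-.5+155)
z3=lambda p:((p[0]+.5)/2.8-.5+230,(p[1]+.5)/2.8-.5+15)
q=lambda n,v:print(n,np.round(v,1))
L=[fray(f,z3(p),77) for p in [(115,27),(414,50)]]; q("lid corners -y end",L)
rc=[fray(f,z8(p),70) for p in [(75,70),(82,400)]]; q("rail back edge",rc)
r0=fray(f,z3((21,37)),70); q("rail end corner",r0)
v=rc[1]-r0; q("yaw rail",np.degrees(np.arctan2(v[1],v[0]))-90)
l1=fray(f,z8((325,70)),77);l2=fray(f,z8((318,440)),77); q("lid back edge",[l1,l2])
v=l2-L[0]; q("yaw lid",np.degrees(np.arctan2(v[1],v[0]))-90)
for yaw in (166.5,):
    Rz=R.from_euler("z",yaw,degrees=True)
    # origin from rail corner (75,-140,70), lid corners (40,-140),(-77,-140)
    for w,l in [(r0,(75,-140,70)),(L[0],(40,-140,77)),(L[1],(-77,-140,77))]: q("origin",w-Rz.apply(l))
e=[fray(f,z8((190,70)),70),fray(f,z8((190,400)),70),fray(f,z8((190,378)),62),fray(f,z8((82,240)),62),fray(f,z8((298,240)),62)];q("edges",e);q("ctr",(e[0]+e[1])/2)
```

```text
lid corners -y end [[525.6 189.5  77. ]
 [638.1 163.6  77. ]]
rail back edge [[458.9  53.1  70. ]
 [448.4   7.5  70. ]]
rail end corner [491.5 195.5  70. ]
yaw rail -192.9
lid back edge [[491.6  46.7  77. ]
 [479.4  -3.4  77. ]]
yaw lid -193.5
origin [531.7  41.9   0. ]
origin [531.8  44.    0. ]
origin [530.6  45.5   0. ]
edges [[474.   49.5  70. ]
 [463.1   4.   70. ]
 [463.1   4.6  62. ]
 [453.1  27.9  62. ]
 [482.6  20.9  62. ]]
ctr [468.5  26.8  70. ]
```

```bash
python3 -c "
from h import *
to([467.5,25,82],-13.2)"
```

```text
t 1.7 pos [474.3  21.9 186.8] rot [179.9  -0.2 -13.4] F [ 3.6 -2.5  0.9]
shift [ -7.6  -1.7 104.8] turn [ 0.002 -0.003 -0.003]
```

Request:
drive_tool --series '[[1,[-2,0.5,20],[0,0,0]],[1,[-2.5,0.5,45],[0,0,0]],[1,[-2.5,0.5,70],[0,0,0]],[1,[-2.5,0.5,92],[0,0,0]],[1,[-2.5,0.5,105],[0,0,0]]]'

```text
time_s: 2.2
ee_pos: [466.5, 27.2, 80.2]
ee_rot: [180.0, 0.2, -13.0]
force: [0.3, -0.8, -0.3]
gripper_width: 0.8
```

Request:
drive_tool --series '[[1,[0,0,0],[0,0,0]],[1,[0,0,0],[0,0,0]],[1,[0,0,0],[0,0,0]],[1,[0,0,0],[0,0,0]],[1,[0,0,0],[0,0,0]]]'

```text
time_s: 2.7
ee_pos: [468.4, 27.2, 82.7]
ee_rot: [-180.0, -0.1, -13.0]
force: [-0.4, -0.1, -0.6]
gripper_width: 0.2
```

Run:
```python
from h import *
from workcell import env
import cv2
f=env.grab_frame("wrist");pickle.dump(f,open("w2.pkl","wb"))
a=cv2.convertScaleAbs(cv2.cvtColor(f["image"],cv2.COLOR_RGB2BGR),alpha=1.8)
cv2.imwrite("pics/w2.png",cv2.resize(a[:300,130:430],None,fx=2,fy=2))
g=env.grab_frame("side");a=cv2.cvtColor(g["image"],cv2.COLOR_RGB2BGR)
cv2.imwrite("pics/s2.png",cv2.resize(a[100:270,180:340],None,fx=3.5,fy=3.5,interpolation=cv2.INTER_CUBIC))
to([467.5,25,82],-13.2)
```

```text
t 2.8 pos [468.2  27.1  82.4] rot [-180.   -0.  -13.] F [1.  0.1 0. ]
shift [-0.2  2.2  0.4] turn [-0.    -0.001  0.003]
```

View pics/w2.png

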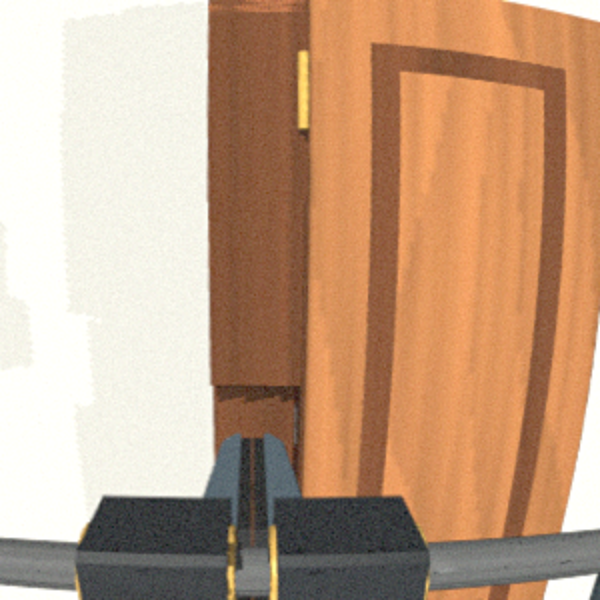

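View pics/s2.png

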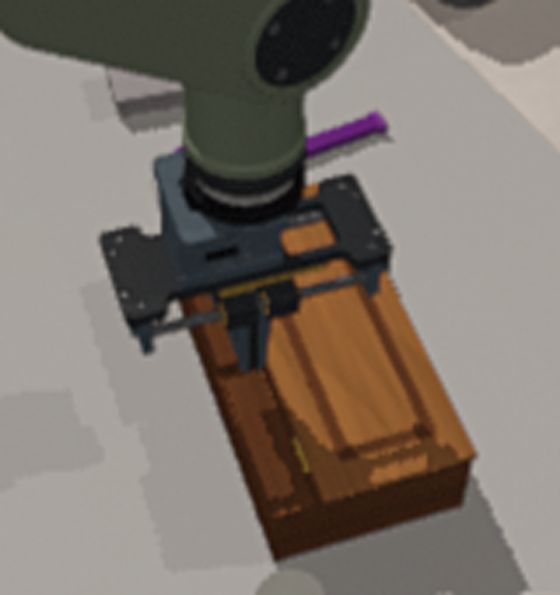

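Run:
```python
from h import *
f=pickle.load(open("w2.pkl","rb"))
e=fray(f,(130+255/2,192.5),70);b=fray(f,(130+213/2,192.5),70)
Rz=R.from_euler("z",166.7,degrees=True)
t=np.array([468.2,27.1,70])
print(e,b,"tcp rel edge, box frame",Rz.inv().apply(t-e),Rz.inv().apply(t-b))
```

```text
[474.02973901  49.55395565  70.        ] [458.93818025  53.06499951  70.        ] tcp rel edge, box frame [ 0.50785225 23.19284517  0.        ] [-14.98664862  23.13790975   0.        ]
```

The TCP is 23 mm from the notch's near edge (24 is ideal) and 15 mm in from the back edge. It's centred, so I'll press down now.

Request:
drive_tool --series '[[1,[0,1,4],[0,0,0]],[1,[0,1,8],[0,0,0]],[1,[0,1,12],[0,0,0]],[1,[0,1,15],[0,0,0]],[1,[0,1,18],[0,0,0]]]'

```text
time_s: 3.3
ee_pos: [467.6, 26.1, 63.6]
ee_rot: [180.0, 0.0, -13.0]
force: [-0.7, 0.2, -0.6]
gripper_width: 0.8
```

Request:
drive_tool --series '[[1,[0,0,1],[0,0,0]],[1,[0,0,2],[0,0,0]],[1,[0,0,3.5],[0,0,0]],[1,[0,0,5],[0,0,0]],[1,[0,0,6],[0,0,0]]]'

```text
time_s: 3.8
ee_pos: [467.8, 26.2, 58.0]
ee_rot: [-180.0, -0.0, -13.0]
force: [-0.4, 0.6, -0.2]
gripper_width: 0.9
```

Request:
drive_tool --series '[[1,[0,0,0.5],[0,0,0]],[1,[0,0,1],[0,0,0]],[1,[0,0,1.5],[0,0,0]],[1,[0,0,2],[0,0,0]],[1,[0,0,2],[0,0,0]]]'

```text
time_s: 4.3
ee_pos: [467.7, 26.1, 56.0]
ee_rot: [-180.0, 0.0, -13.0]
force: [0.1, -0.1, -0.3]
gripper_width: 0.6
```

```bash
cat > look.py <<'E'
import sys
from h import *
from workcell import env
import cv2
n=sys.argv[1]
f=env.grab_frame("wrist");g=env.grab_frame("side");t=env.grab_frame("top")
pickle.dump((f,g,t),open(f"f{n}.pkl","wb"))
b=lambda x:cv2.cvtColor(x["image"],cv2.COLOR_RGB2BGR)
A=cv2.resize(b(g)[110:270,210:340],(390,480),interpolation=cv2.INTER_CUBIC)
B=cv2.resize(b(t)[120:250,200:340],None,fx=2.9,fy=480/130,interpolation=cv2.INTER_CUBIC)
cv2.imwrite(f"pics/l{n}.png",cv2.convertScaleAbs(np.hstack([A,B]),alpha=1.3))
s=env.state();print(s["time_s"],s["ee_pos"],s["force"])
E
python3 look.py 3
```

```text
4.45 [467.76406154  26.15070181  56.05720843] [-0.12018334 -0.38984573 -0.2930875 ]
```

View pics/l3.png

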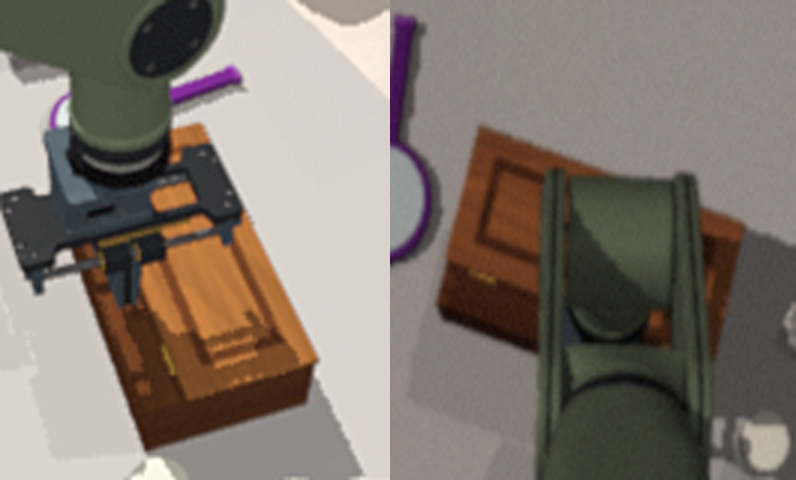

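Run:
```python
from h import *
import cv2
f=pickle.load(open("f3.pkl","rb"))[0]
a=cv2.convertScaleAbs(cv2.cvtColor(f["image"],cv2.COLOR_RGB2BGR),alpha=1.8)
cv2.imwrite("pics/w3.png",cv2.resize(a[100:300,180:380],None,fx=3,fy=3,interpolation=cv2.INTER_CUBIC))
```

```text
(no output)
```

View pics/w3.png

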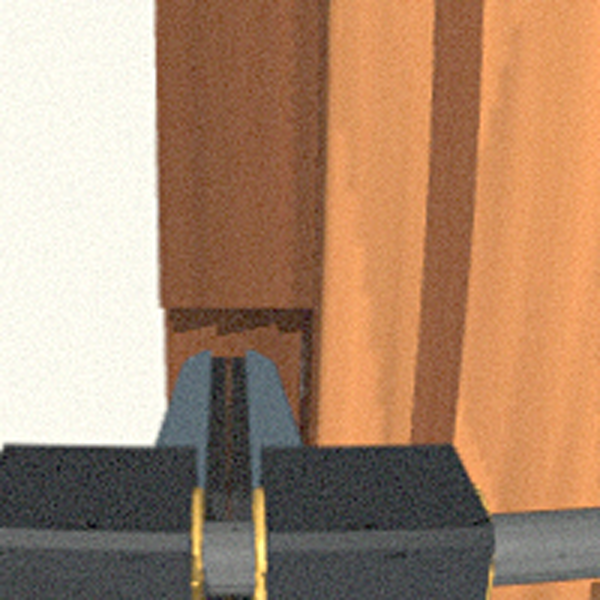

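The fingers are inside the notch laterally, but I feel no force yet, so I'll go on down in small steps.

Request:
drive_tool --series '[[1,[0,0,0.5],[0,0,0]],[1,[0,0,1],[0,0,0]],[1,[0,0,1.5],[0,0,0]],[1,[0,0,2],[0,0,0]],[1,[0,0,2],[0,0,0]]]'

```text
time_s: 4.95
ee_pos: [467.7, 26.1, 53.9]
ee_rot: [-180.0, 0.0, -13.0]
force: [0.5, 0.2, 0.5]
gripper_width: 0.2
```

Request:
drive_tool --series '[[1,[0,0,0.5],[0,0,0]],[1,[0,0,1],[0,0,0]],[1,[0,0,1.5],[0,0,0]],[1,[0,0,2],[0,0,0]],[1,[0,0,2],[0,0,0]]]'

```text
time_s: 5.45
ee_pos: [467.7, 26.1, 51.9]
ee_rot: [-180.0, 0.0, -13.0]
force: [0.5, -0.2, -0.8]
gripper_width: 0.6
```

Run:
```python
from h import *
d=pickle.load(open("f0.pkl","rb"));w=pickle.load(open("w1.pkl","rb"))
zt=lambda p:((p[0]+.5)/6-.5+205,(p[1]+.5)/6-.5+145)
zs=lambda p:((p[0]+.5)/4.8-.5+215,(p[1]+.5)/4.8-.5+140)
z3=lambda p:((p[0]+.5)/2.8-.5+230,(p[1]+.5)/2.8-.5+15)
def dr(f,p,fn): 
    a=fn(f,p,0);o=np.array(f["origin"]);v=a-o;return o,v/np.linalg.norm(v)
def tri(rs):
    A=sum(np.eye(3)-np.outer(v,v) for o,v in rs);b=sum((np.eye(3)-np.outer(v,v))@o for o,v in rs);X=np.linalg.solve(A,b)
    return X,[np.linalg.norm(np.cross(X-o,v)) for o,v in rs]
for n,pt,ps,pw in [("front-L",(155,52),(300,55),(414,50)),("front-R",(705,215),(485,435),None),("back-R",(638,432),(270,492),None),("back-L",(88,275),(118,97),(115,27))]:
    r={"t":dr(d["top"],zt(pt),ray),"s":dr(d["side"],zs(ps),ray)}
    if pw: r["w"]=dr(w,z3(pw),fray)
    for c in ["ts","tw","sw","tsw"]:
        if all(k in r for k in c):
            X,e=tri([r[k] for k in c]);print(n,c,np.round(X,1),np.round(e,1))
```

```text
front-L ts [640.8 161.3  69. ] [0.4 0.4]
front-L tw [634.7 161.1  85.5] [1.2 1.2]
front-L sw [645.1 166.3  62.3] [0.1 0.1]
front-L tsw [641.8 163.1  67.6] [1.8 0.7 2.3]
front-R ts [ 573.3 -115.5   73.2] [0.2 0.2]
back-R ts [461.4 -86.4  73.4] [1.4 1.4]
back-L ts [525.  184.7  74.1] [2. 2.]
back-L tw [522.2 185.2  87.8] [2.5 2.5]
back-L sw [528.4 191.1  66.9] [2. 2.]
back-L tsw [525.8 187.2  72.5] [3.  2.4 3.3]
```

```bash
python3 look.py 4
python3 - <<'E'
from h import *
import cv2
f,g,t=pickle.load(open("f4.pkl","rb"))
b=lambda x:cv2.cvtColor(x["image"],cv2.COLOR_RGB2BGR)
A=cv2.resize(b(g)[175:265,225:305],None,fx=6.6,fy=6.6,interpolation=cv2.INTER_CUBIC)
cv2.imwrite("pics/s4.png",cv2.convertScaleAbs(A,alpha=1.6))
cv2.imwrite("pics/w4.png",cv2.convertScaleAbs(cv2.resize(b(f)[100:300,180:380],None,fx=3,fy=3,interpolation=cv2.INTER_CUBIC),alpha=1.8))
E
```

```text
5.6 [467.72512659  26.1403311   52.01690525] [-0.22645082  0.12796671  0.49073254]
```

View pics/s4.png

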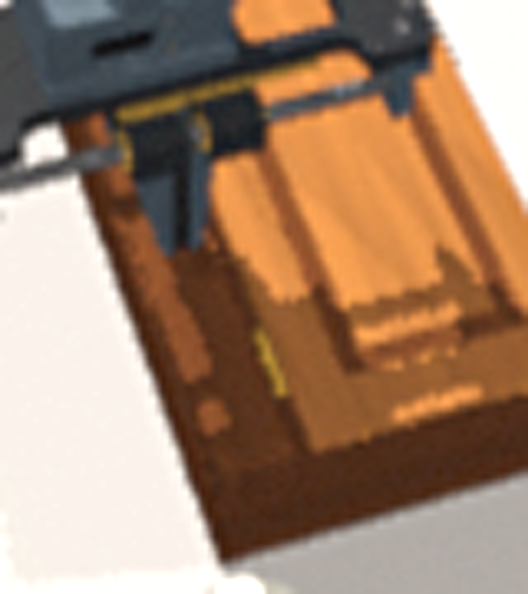

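View pics/w4.png

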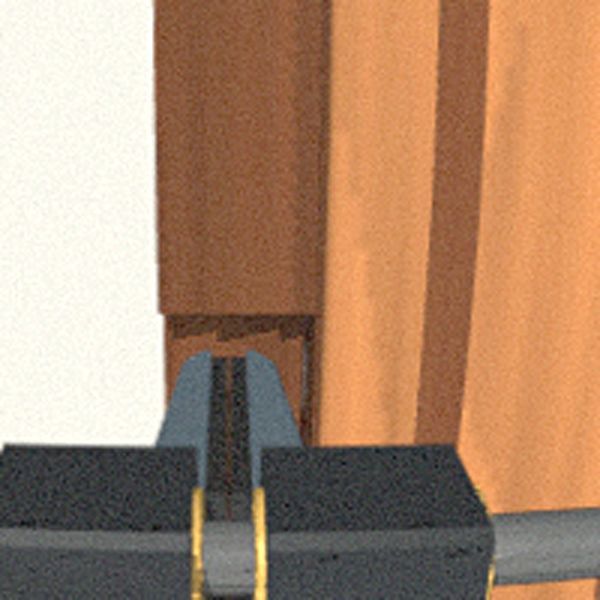

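View pics/l4.png

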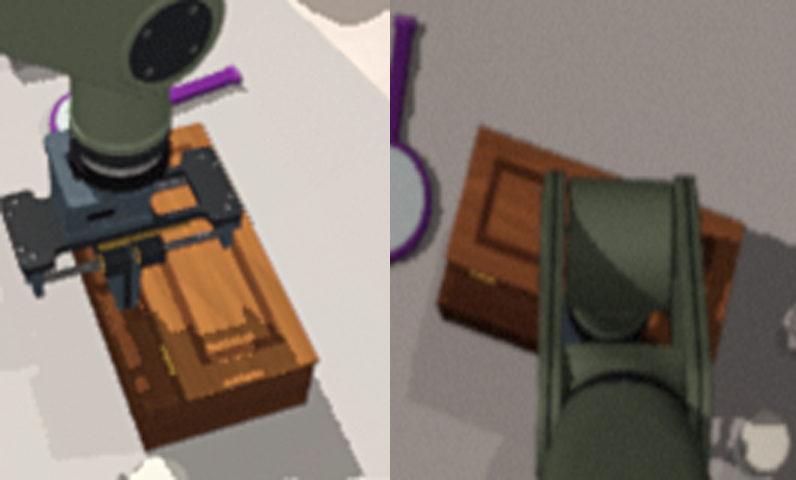

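Run:
```python
from h import *
f,g,t=pickle.load(open("f4.pkl","rb"))
print(ray(g,(253,212.6),52),ray(g,(253,212.6),62))
# project expected tip corners & notch
def proj(X):
    c=R.from_euler("xyz",g["orientation"],degrees=True).inv().apply(np.array(X,float)-g["origin"]);p=g["K"]@c;return (p[:2]/p[2]-[225,175])*6.6
Rz=R.from_euler("z",-13,degrees=True)
for dx in(-13.5,0,13.5):
  for dy in(-16,16): print(dx,dy,proj(np.array([467.7,26.1,52])+Rz.apply([dx,dy,0])))
import math
B=R.from_euler("z",166.7,degrees=True)
o=np.array([531,41,0])
for l in [(75,10,70),(75,56,70),(41,10,70),(41,56,70),(75,140,70),(75,140,0)]: print(l,proj(o+B.apply(l)))
```

```text
[474.95775006  22.20686046  52.        ] [471.45549668  16.44656924  62.        ]
-13.5 -16 [143.89435436 290.0983048 ]
-13.5 16 [119.75441414 226.20285046]
0 -16 [176.56569952 281.11096886]
0 16 [151.89959172 217.55746724]
13.5 -16 [209.05149899 272.17467341]
13.5 16 [183.86551975 208.96029284]
(75, 10, 70) [108.75429569 196.2119498 ]
(75, 56, 70) [143.31053963 289.39937211]
(41, 10, 70) [190.63080572 174.80884079]
(41, 56, 70) [227.1586464  266.74579653]
(75, 140, 70) [211.53947754 473.39155778]
(75, 140, 0) [209.68606128 561.99610142]
```

```bash
python3 - <<'E'
from h import *
f,g,t=pickle.load(open("f4.pkl","rb"))
def fp(X):
    c=R.from_euler("xyz",f["orientation"],degrees=True).inv().apply(np.array(X,float)-f["origin"]);th=np.arctan2(np.hypot(c[0],c[1]),c[2]);u=c[:2]/np.hypot(c[0],c[1])*th*f["K"][0,0]+f["K"][:2,2];return np.round((u-[180,100])*3)
Rz=R.from_euler("z",-13,degrees=True)
for z in (52,60,70,80):
  print(z,[(k,fp(np.array([467.7,26.1,z])+Rz.apply([dx,dy,0]))) for k,dx,dy in [("c",0,0),("L",-7,16),("R",7,16),("n",0,10)]])
print(f["origin"])
E
python3 - <<'E'
from workcell import env
s=env.state();print(s["effort"],s["qpos"],s["force"])
E
```

```text
52 [('c', array([231., 385.])), ('L', array([201., 322.])), ('R', array([261., 322.])), ('n', array([231., 346.]))]
60 [('c', array([231., 398.])), ('L', array([200., 334.])), ('R', array([262., 334.])), ('n', array([231., 358.]))]
70 [('c', array([231., 417.])), ('L', array([199., 350.])), ('R', array([264., 350.])), ('n', array([231., 375.]))]
80 [('c', array([231., 437.])), ('L', array([197., 367.])), ('R', array([266., 367.])), ('n', array([231., 394.]))]
[486.24322784 109.18529721 249.40487803]
[ 2.97573579e-04 -3.42769253e+01 -1.78077775e+01  6.36150967e-02
  1.63514394e-02 -7.97573250e-06] [1.78877537e+00 1.67043093e+01 1.14286537e+02 5.77339114e-03
 4.90118977e+01 1.47891644e+01] [-0.22645082  0.12796671  0.49073254]
```

Both cameras suggest the tips stand higher than the reading implies, so I'll go down in small steps until I feel force.

Request:
drive_tool --series '[[1,[0,0,0.8],[0,0,0]],[1,[0,0,1.6],[0,0,0]],[1,[0,0,2.4],[0,0,0]],[1,[0,0,3.2],[0,0,0]],[1,[0,0,4],[0,0,0]]]'

```text
time_s: 6.1
ee_pos: [467.7, 26.1, 47.9]
ee_rot: [-180.0, 0.0, -13.0]
force: [0.8, 0.4, 0.2]
gripper_width: 0.7
```

Request:
drive_tool --series '[[1,[0,0,0.8],[0,0,0]],[1,[0,0,1.6],[0,0,0]],[1,[0,0,2.4],[0,0,0]],[1,[0,0,3.2],[0,0,0]],[1,[0,0,4],[0,0,0]]]'

```text
time_s: 6.6
ee_pos: [467.7, 26.2, 44.0]
ee_rot: [-180.0, 0.0, -13.0]
force: [-0.3, -0.6, -0.7]
gripper_width: 0.8
```

Request:
drive_tool --series '[[1,[0,0,0.5],[0,0,0]],[1,[0,0,1],[0,0,0]],[1,[0,0,1.5],[0,0,0]],[1,[0,0,2],[0,0,0]],[1,[0,0,2],[0,0,0]]]'

```text
time_s: 7.1
ee_pos: [467.6, 26.1, 42.0]
ee_rot: [-180.0, 0.0, -13.0]
force: [-0.6, -0.4, -0.1]
gripper_width: -0.1
```

Request:
drive_tool --series '[[1,[0,0,0.5],[0,0,0]],[1,[0,0,1],[0,0,0]],[1,[0,0,1.5],[0,0,0]],[1,[0,0,2],[0,0,0]],[1,[0,0,2],[0,0,0]]]'

```text
time_s: 7.6
ee_pos: [467.7, 26.2, 39.9]
ee_rot: [-180.0, 0.0, -13.0]
force: [0.3, 0.5, -0.3]
gripper_width: 0.8
```

```bash
python3 look.py 5
python3 - <<'E'
from h import *
import cv2
f,g,t=pickle.load(open("f5.pkl","rb"))
b=lambda x:cv2.cvtColor(x["image"],cv2.COLOR_RGB2BGR)
A=cv2.resize(b(g)[185:245,225:295],None,fx=8,fy=8,interpolation=cv2.INTER_CUBIC)
cv2.imwrite("pics/s5.png",cv2.convertScaleAbs(A,alpha=1.8))
cv2.imwrite("pics/w5.png",cv2.convertScaleAbs(cv2.resize(b(f)[150:290,190:330],None,fx=4,fy=4,interpolation=cv2.INTER_CUBIC),alpha=2.2))
E
```

```text
7.75 [467.72443596  26.123541    40.0305026 ] [-0.97860554 -0.20402006  0.05008919]
```

View pics/s5.png

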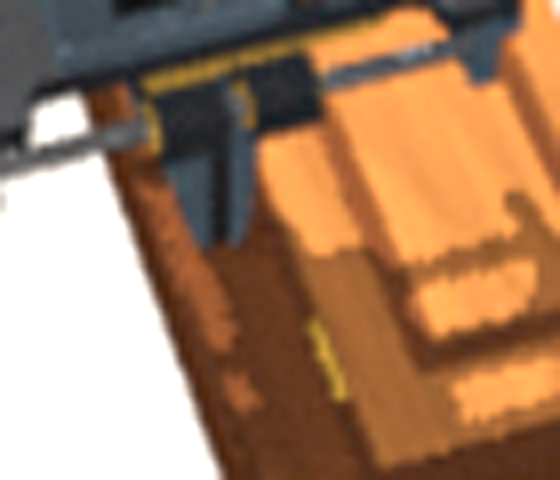

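View pics/w5.png

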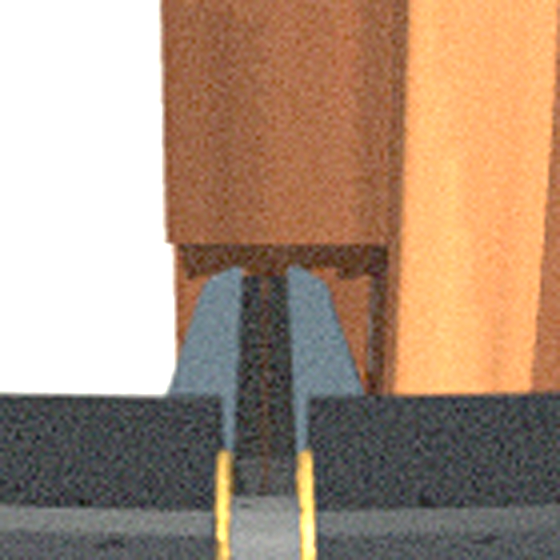

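Request:
drive_tool --series '[[1,[0,0,0.5],[0,0,0]],[1,[0,0,1],[0,0,0]],[1,[0,0,1.5],[0,0,0]],[1,[0,0,2],[0,0,0]],[1,[0,0,2],[0,0,0]]]'

```text
time_s: 8.25
ee_pos: [467.7, 26.1, 37.9]
ee_rot: [-180.0, 0.0, -13.0]
force: [-0.1, -1.0, 0.1]
gripper_width: 0.8
```

Request:
drive_tool --series '[[1,[0,0,0.5],[0,0,0]],[1,[0,0,1],[0,0,0]],[1,[0,0,1.5],[0,0,0]],[1,[0,0,2],[0,0,0]],[1,[0,0,2],[0,0,0]]]'

```text
time_s: 8.75
ee_pos: [467.7, 26.2, 36.0]
ee_rot: [-180.0, 0.0, -13.0]
force: [0.2, 0.2, -0.4]
gripper_width: 0.2
```

Request:
drive_tool --series '[[1,[0,0,0.5],[0,0,0]],[1,[0,0,1],[0,0,0]],[1,[0,0,1.5],[0,0,0]],[1,[0,0,2],[0,0,0]],[1,[0,0,2],[0,0,0]]]'

```text
time_s: 9.25
ee_pos: [467.8, 26.2, 34.2]
ee_rot: [-180.0, -0.0, -13.0]
force: [-1.6, -0.1, 5.5]
gripper_width: 0.2
```

```bash
python3 look.py 6
python3 - <<'E'
from h import *
import cv2
f,g,t=pickle.load(open("f6.pkl","rb"))
b=lambda x:cv2.cvtColor(x["image"],cv2.COLOR_RGB2BGR)
A=cv2.resize(b(g)[185:245,225:295],None,fx=8,fy=8,interpolation=cv2.INTER_CUBIC)
cv2.imwrite("pics/s6.png",cv2.convertScaleAbs(A,alpha=1.8))
cv2.imwrite("pics/w6.png",cv2.convertScaleAbs(cv2.resize(b(f),None,fx=1.5,fy=1.5,interpolation=cv2.INTER_CUBIC),alpha=2.2))
E
```

```text
9.4 [467.78767489  26.15206627  34.21128686] [-1.45254128  0.53354342  5.41374646]
```

View pics/s6.png

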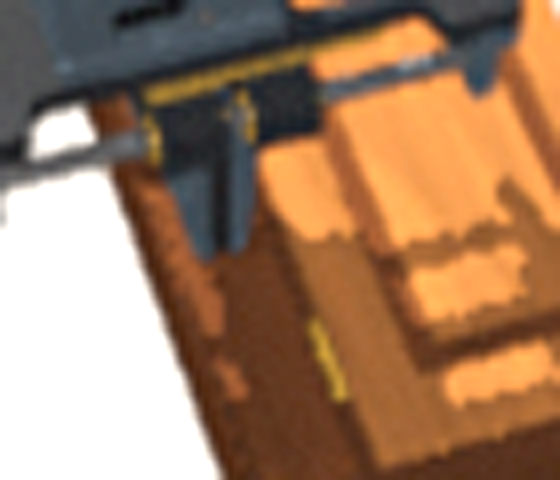

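View pics/w6.png

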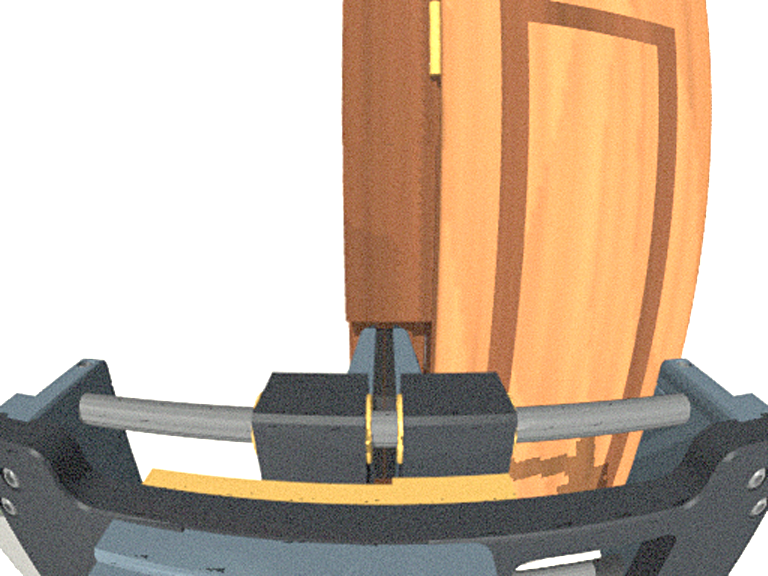

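View pics/l6.png

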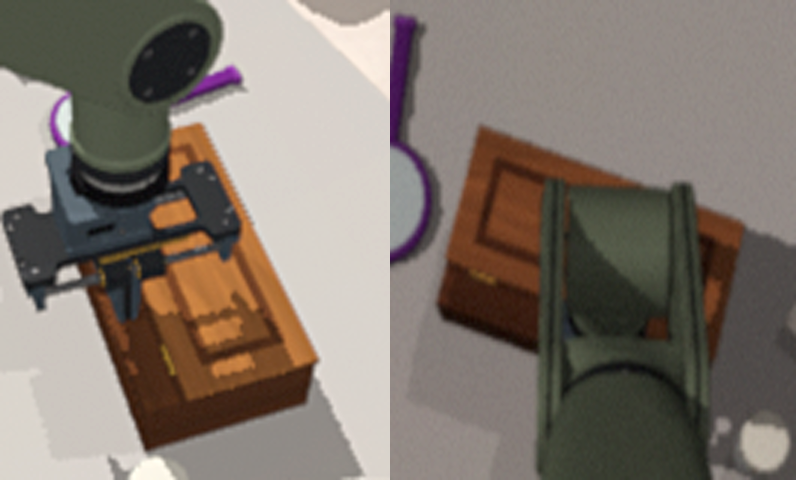

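Run:
```python
from h import *
f,g,t=pickle.load(open("f6.pkl","rb"))
B=R.from_euler("z",166.8,degrees=True)
T=np.array([467.8,26.2,0])
L=lambda X:np.round(B.inv().apply(np.array(X)-T),1)
for z in (60,65,70): print("edge",z,L(fray(f,(385/1.5,322/1.5),z)),"lid edge",L(fray(f,(437/1.5,300/1.5),z+7)),"rail back",L(fray(f,(347/1.5,300/1.5),z)))
for z in (34,50,55,60): print("tip top L,R",z,L(fray(f,(368/1.5,329/1.5),z)),L(fray(f,(402/1.5,329/1.5),z)))
for z in (34,50,55,60): print("side tip",z,L(ray(g,(225+205/8,185+260/8),z)),L(ray(g,(225+242/8,185+250/8),z)))
```

```text
edge 60 [  0.4 -20.1  60. ] lid edge [-19.9 -31.9  67. ] rail back [ 15.8 -29.6  60. ]
edge 65 [  0.4 -22.   65. ] lid edge [-19.2 -33.5  72. ] rail back [ 15.4 -31.2  65. ]
edge 70 [  0.4 -23.9  70. ] lid edge [-18.6 -35.2  77. ] rail back [ 14.9 -32.8  70. ]
tip top L,R 34 [ 8.3 -6.7 34. ] [-7.9 -6.7 34. ]
tip top L,R 50 [  7.8 -13.1  50. ] [ -7.1 -13.1  50. ]
tip top L,R 55 [  7.6 -15.   55. ] [ -6.9 -15.1  55. ]
tip top L,R 60 [  7.4 -17.   60. ] [ -6.7 -17.   60. ]
side tip 34 [-0.8  3.7 34. ] [-13.7   3.7  34. ]
side tip 50 [ 2.3 13.7 50. ] [-10.4  13.7  50. ]
side tip 55 [ 3.3 16.8 55. ] [-9.3 16.8 55. ]
side tip 60 [ 4.3 19.9 60. ] [-8.2 20.  60. ]
```

Both cameras agree that the tips really are about 20 mm above the reported TCP, at about z 55, and centred in the notch. The 5.5 N is first contact, so I'll press on carefully.

Request:
drive_tool --series '[[1,[0,0,0.5],[0,0,0]],[1,[0,0,1],[0,0,0]],[1,[0,0,1],[0,0,0]],[1,[0,0,1],[0,0,0]],[1,[0,0,1],[0,0,0]]]'

```text
time_s: 9.9
ee_pos: [467.8, 26.2, 33.1]
ee_rot: [-180.0, -0.0, -13.0]
force: [-1.0, 0.9, 5.2]
gripper_width: 0.3
```

Request:
drive_tool --series '[[1,[0,0,0.5],[0,0,0]],[1,[0,0,1],[0,0,0]],[1,[0,0,1.5],[0,0,0]],[1,[0,0,2],[0,0,0]],[1,[0,0,2],[0,0,0]]]'

```text
time_s: 10.4
ee_pos: [467.7, 26.2, 30.9]
ee_rot: [-180.0, 0.0, -13.0]
force: [-0.7, 0.6, 4.4]
gripper_width: 0.2
```

```bash
python3 look.py 7
```

```text
10.55 [467.70580368  26.15596422  30.99941237] [-0.94587877 -0.15139851  3.89461549]
```

View pics/l7.png

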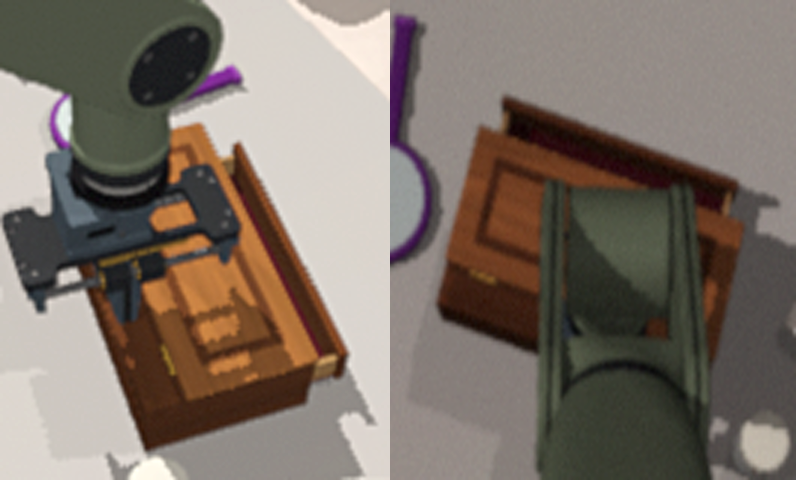

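The drawer has sprung out in both views. The catch gave at a reported z of about 35, so box height is roughly the reported z plus 26. I'll lift off and look at the drawer from above.

Request:
drive_tool --series '[[1,[0,0,-8],[0,0,0]],[1,[0,0,-22],[0,0,0]],[1,[0,0,-40],[0,0,0]],[1,[0,0,-60],[0,0,0]],[1,[0,0,-75],[0,0,0]]]'

```text
time_s: 11.05
ee_pos: [468.2, 26.1, 107.3]
ee_rot: [-180.0, -0.1, -13.0]
force: [-0.1, 0.2, -0.3]
gripper_width: 0.0
```

Request:
drive_tool --series '[[1,[10,-8,-10],[0,0,0]],[1,[30,-16,-15],[0,0,0]],[1,[60,-24,-20],[0,0,0]],[1,[85,-32,-20],[0,0,0]],[1,[100,-32,-20],[0,0,0]]]'

```text
time_s: 11.55
ee_pos: [574.6, 35.2, 126.3]
ee_rot: [-180.0, -0.1, -13.0]
force: [-0.1, 0.5, 0.2]
gripper_width: 0.2
```

```bash
python3 look.py 8
python3 - <<'E'
from h import *
import cv2
f,g,t=pickle.load(open("f8.pkl","rb"))
b=lambda x:cv2.cvtColor(x["image"],cv2.COLOR_RGB2BGR)
cv2.imwrite("pics/w8.png",cv2.convertScaleAbs(cv2.resize(b(f),None,fx=1.5,fy=1.5,interpolation=cv2.INTER_CUBIC),alpha=1.6))
print(f["origin"],f["orientation"])
E
```

```text
11.7 [572.369345    34.65782728 125.61760194] [-0.34870091 -0.09022969 -0.35526595]
[592.72552871 118.20298851 323.74427749] [ 1.63022735e+02 -6.59352587e-02 -1.30416938e+01]
```

View pics/w8.png

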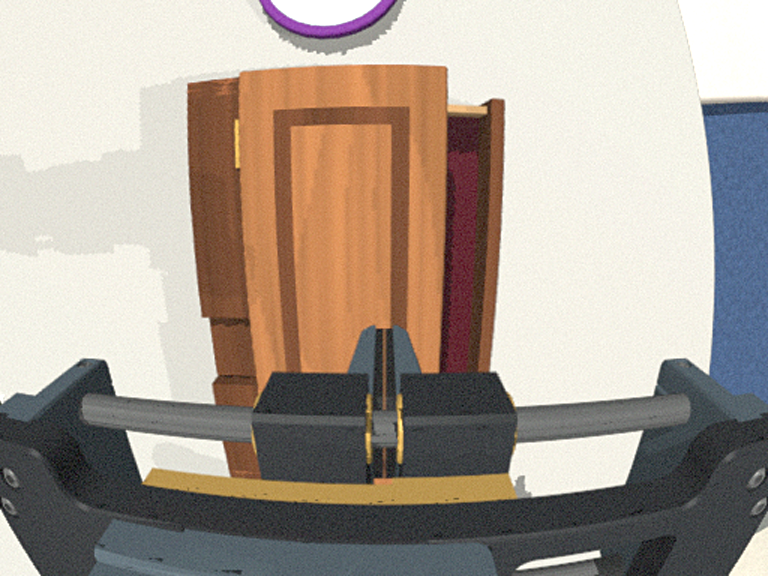

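View pics/l8.png

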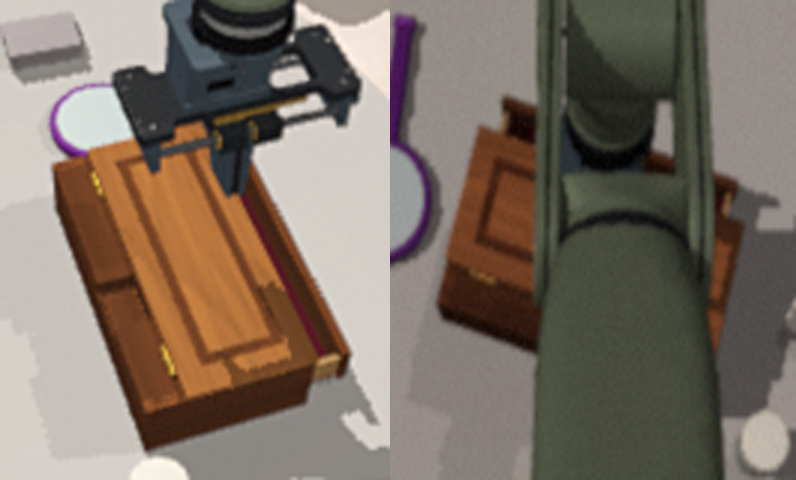

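Run:
```python
from h import *
import cv2
f,g,t=pickle.load(open("f8.pkl","rb"))
b=cv2.cvtColor(f["image"],cv2.COLOR_RGB2BGR)
cv2.imwrite("pics/w8z.png",cv2.convertScaleAbs(cv2.resize(b[180:250,270:350],None,fx=8,fy=8,interpolation=cv2.INTER_CUBIC),alpha=1.8))
```

```text
(no output)
```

View pics/w8z.png

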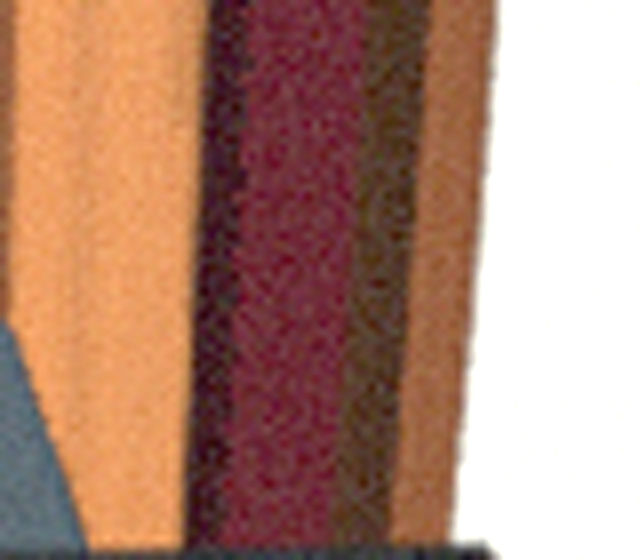

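Run:
```python
from h import *
f,g,t=pickle.load(open("f8.pkl","rb"))
B=R.from_euler("z",166.8,degrees=True)
T=np.array([573.5,35.0,0])  # about mid of readings around the frame
z8=lambda p:((p[0]+.5)/8-.5+270,(p[1]+.5)/8-.5+180)
L=lambda X:np.round(B.inv().apply(np.array(X)-T),1)
for o in (0,-6): print(o,"lid",L(fray(f,z8((190,300)),77+o)),"inner",L(fray(f,z8((405,300)),48+o)),"outer",L(fray(f,z8((465,300)),48+o)))
c=lambda p:(p[0]/1.5,p[1]/1.5)
print("drawer -y end",L(fray(f,c((490,100)),45)),"box -y end",L(fray(f,c((446,66)),74)))
```

```text
0 lid [-33.8  10.   77. ] inner [-65.3  21.4  48. ] outer [-73.2  21.5  48. ]
-6 lid [-34.6  12.4  71. ] inner [-66.8  23.8  42. ] outer [-74.8  23.8  42. ]
drawer -y end [ -66.1 -126.3   45. ] box -y end [ -34.2 -140.4   74. ]
```

Request:
drive_tool --series '[[1,[12,0,0],[0,0,0]],[1,[28,0,5],[0,0,0]],[1,[42,0,15],[0,0,0]],[1,[52,0,30],[0,0,0]],[1,[52,0,45],[0,0,0]]]'

```text
time_s: 12.2
ee_pos: [624.1, 22.7, 79.4]
ee_rot: [-180.0, -0.0, -13.0]
force: [-1.4, 0.8, 0.5]
gripper_width: 0.2
```

Request:
drive_tool --series '[[1,[0,0,8],[0,0,0]],[1,[0,0,14],[0,0,0]],[1,[0,0,18],[0,0,0]],[1,[0,0,20],[0,0,0]],[1,[0,0,20],[0,0,0]]]'

```text
time_s: 12.7
ee_pos: [623.1, 23.2, 61.2]
ee_rot: [-180.0, -0.0, -13.0]
force: [0.0, -0.1, 1.1]
gripper_width: 0.6
```

```bash
python3 look.py 9
python3 - <<'E'
from h import *
import cv2
f,g,t=pickle.load(open("f9.pkl","rb"))
b=lambda x:cv2.cvtColor(x["image"],cv2.COLOR_RGB2BGR)
cv2.imwrite("pics/w9.png",cv2.convertScaleAbs(cv2.resize(b(f)[100:300,160:360],None,fx=3,fy=3,interpolation=cv2.INTER_CUBIC),alpha=1.8))
E
```

```text
12.85 [623.36412853  23.13667791  61.60485998] [0.55347969 0.71689797 0.65417895]
```

View pics/w9.png

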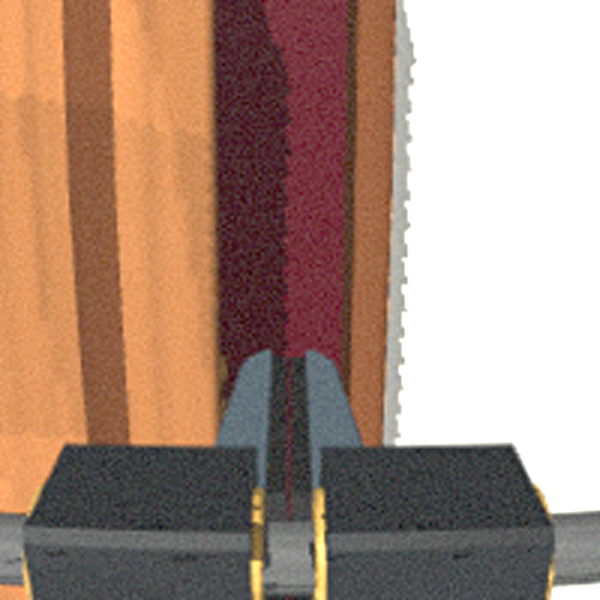

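View pics/l9.png

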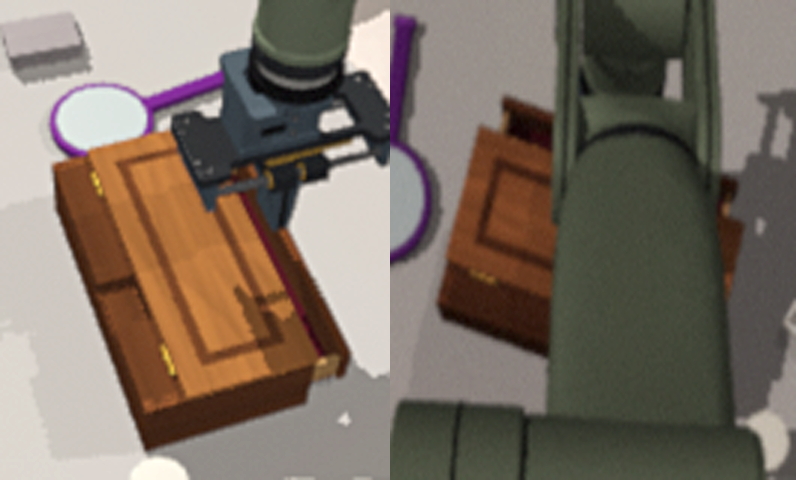

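Run:
```python
from h import *
f,g,t=pickle.load(open("f6.pkl","rb"))
for z in (90,100,110,120,130): print(z,R.from_euler("xyz",[180,0,-13],degrees=True).inv().apply(ray(g,(285,196.9),z)-np.array([467.8,26.2,z])))
```

```text
90 [9.38073712e+01 5.92068890e+00 7.25075271e-16]
100 [9.05163064e+01 1.25796210e+01 1.54055926e-15]
110 [8.72252415e+01 1.92385531e+01 2.35604325e-15]
120 [8.39341767e+01 2.58974852e+01 3.17152724e-15]
130 [8.06431118e+01 3.25564173e+01 3.98701122e-15]
```

Run:
```python
from h import *
f,g,t=pickle.load(open("f6.pkl","rb"))
Q=R.from_euler("xyz",[180,0,-13],degrees=True)
for p in [(665,362),(688,362),(625,480)]:
  for z in (90,100,110,120): print(p,z,np.round(Q.inv().apply(fray(f,(p[0]/1.5,p[1]/1.5),z)-np.array([467.8,26.2,z])),1))
```

```text
(665, 362) 90 [114.8 -12.   -0. ]
(665, 362) 100 [106.6 -17.1  -0. ]
(665, 362) 110 [ 98.5 -22.3   0. ]
(665, 362) 120 [ 90.4 -27.5  -0. ]
(688, 362) 90 [128.1 -11.1  -0. ]
(688, 362) 100 [119.  -16.3  -0. ]
(688, 362) 110 [109.9 -21.5  -0. ]
(688, 362) 120 [100.8 -26.7  -0. ]
(625, 480) 90 [111.9  49.7   0. ]
(625, 480) 100 [103.9  40.2   0. ]
(625, 480) 110 [96.  30.7  0. ]
(625, 480) 120 [88.  21.2  0. ]
```

Clearances: the gripper body bottom sits about 80 mm above the reported TCP, so a reported z of 9 clears the lid by about 10 mm. The fingers are centred in the gap, so I'll lower them into the well.

Request:
drive_tool --series '[[1,[0.5,0,6],[0,0,0]],[1,[0.5,0,14],[0,0,0]],[1,[0.5,0,22],[0,0,0]],[1,[0.5,0,28],[0,0,0]],[1,[0.5,0,32],[0,0,0]]]'

```text
time_s: 13.35
ee_pos: [623.0, 23.0, 27.9]
ee_rot: [180.0, 0.1, -13.0]
force: [-0.0, 0.2, -0.8]
gripper_width: 0.3
```

Request:
drive_tool --series '[[1,[0,0,5],[0,0,0]],[1,[0,0,10],[0,0,0]],[1,[0,0,15],[0,0,0]],[1,[0,0,18],[0,0,0]],[1,[0,0,20],[0,0,0]]]'

```text
time_s: 13.85
ee_pos: [623.4, 23.0, 8.7]
ee_rot: [-180.0, 0.0, -13.0]
force: [0.9, -0.1, 0.2]
gripper_width: 0.8
```

```bash
python3 look.py 10
python3 - <<'E'
from h import *
import cv2
f,g,t=pickle.load(open("f10.pkl","rb"))
b=lambda x:cv2.cvtColor(x["image"],cv2.COLOR_RGB2BGR)
A=cv2.convertScaleAbs(cv2.resize(b(f)[100:300,160:360],(400,480),interpolation=cv2.INTER_CUBIC),alpha=1.8)
B=cv2.resize(b(g)[130:230,260:340],(384,480),interpolation=cv2.INTER_CUBIC)
cv2.imwrite("pics/w10.png",np.hstack([A,B]))
E
```

```text
14.0 [623.57328188  22.99988108   9.04362842] [ 0.02977913  0.13159409 -0.87154955]
```

View pics/w10.png

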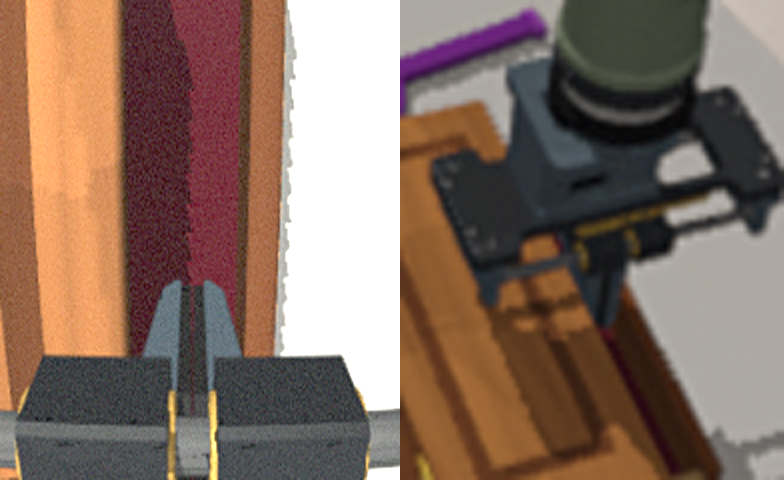

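Request:
drive_tool --series '[[1,[3,0,0],[0,0,0]],[1,[7,0,0],[0,0,0]],[1,[11,0,0],[0,0,0]],[1,[15,0,0],[0,0,0]],[1,[18,0,0],[0,0,0]]]'

```text
time_s: 14.5
ee_pos: [641.5, 18.9, 9.1]
ee_rot: [-180.0, -0.0, -13.0]
force: [-1.2, 0.4, 0.9]
gripper_width: 0.6
```

```bash
python3 look.py 11
```

```text
14.65 [641.66723614  18.80580186   8.96441826] [ 0.44469483 -0.50181    -0.38628369]
```

View pics/l11.png

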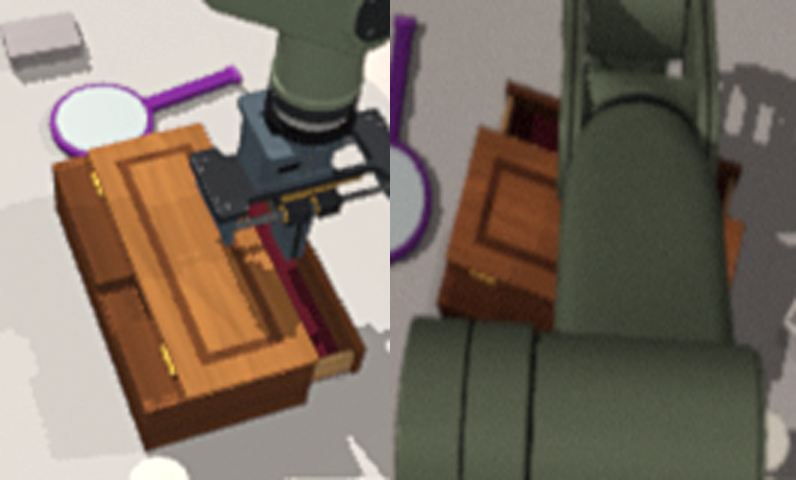

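The drawer is following the fingers; its front board has moved outward in both views. I'll keep pushing.

Request:
drive_tool --series '[[1,[4,0,0],[0,0,0]],[1,[8,0,0],[0,0,0]],[1,[12,0,0],[0,0,0]],[1,[16,0,0],[0,0,0]],[1,[19,0,0],[0,0,0]]]'

```text
time_s: 15.15
ee_pos: [659.9, 14.5, 8.9]
ee_rot: [180.0, 0.0, -13.0]
force: [-1.6, 0.9, 0.1]
gripper_width: 0.2
```

Request:
drive_tool --series '[[1,[1,0,0],[0,0,0]],[1,[2,0,0],[0,0,0]],[1,[3,0,0],[0,0,0]],[1,[4,0,0],[0,0,0]],[1,[5,0,0],[0,0,0]]]'

```text
time_s: 15.65
ee_pos: [664.4, 13.5, 9.0]
ee_rot: [180.0, 0.0, -13.0]
force: [-1.2, -0.7, -0.4]
gripper_width: 0.3
```

Request:
drive_tool --series '[[1,[1,0,0],[0,0,0]],[1,[2,0,0],[0,0,0]],[1,[3,0,0],[0,0,0]],[1,[3,0,0],[0,0,0]],[1,[3,0,0],[0,0,0]]]'

```text
time_s: 16.15
ee_pos: [665.6, 13.2, 8.9]
ee_rot: [180.0, 0.2, -13.0]
force: [-4.5, 0.8, 1.7]
gripper_width: 0.6
```

Request:
drive_tool --series '[[1,[1,0,0],[0,0,0]],[1,[2,0,0],[0,0,0]],[1,[2,0,0],[0,0,0]],[1,[2,0,0],[0,0,0]],[1,[2,0,0],[0,0,0]]]'

```text
time_s: 16.65
ee_pos: [665.5, 13.2, 8.8]
ee_rot: [180.0, 0.5, -13.0]
force: [-9.3, 3.1, 4.1]
gripper_width: 0.1
```

It stalls against a firm stop with the force rising to 9 N. I'll back off and lift clear.

Request:
drive_tool --series '[[1,[-3,0,0],[0,0,0]],[1,[-7,0,0],[0,0,0]],[1,[-12,0,0],[0,0,0]],[1,[-16,0,0],[0,0,0]],[1,[-16,0,0],[0,0,0]]]'

```text
time_s: 17.15
ee_pos: [653.5, 16.2, 9.2]
ee_rot: [-180.0, -0.0, -13.0]
force: [0.7, 0.8, -0.0]
gripper_width: 0.8
```

Request:
drive_tool --series '[[1,[0,0,-8],[0,0,0]],[1,[0,0,-22],[0,0,0]],[1,[0,0,-42],[0,0,0]],[1,[0,0,-65],[0,0,0]],[1,[0,0,-85],[0,0,0]]]'

```text
time_s: 17.65
ee_pos: [654.7, 16.0, 96.7]
ee_rot: [-180.0, -0.2, -13.0]
force: [-0.1, 0.5, -0.5]
gripper_width: 0.4
```

Request:
drive_tool --series '[[1,[-10,-20,-30],[0,0,0]],[1,[-30,-50,-60],[0,0,0]],[1,[-60,-85,-90],[0,0,0]],[1,[-90,-115,-110],[0,0,0]],[1,[-110,-140,-120],[0,0,0]]]'

```text
time_s: 18.15
ee_pos: [577.9, 179.4, 218.4]
ee_rot: [-179.8, -0.3, -13.0]
force: [0.7, 0.5, -0.4]
gripper_width: 0.5
```

Request:
drive_tool --series '[[1,[-15,-35,0],[0,0,0]],[1,[-40,-75,0],[0,0,0]],[1,[-60,-110,0],[0,0,0]],[1,[-75,-130,0],[0,0,0]],[1,[-75,-130,0],[0,0,0]]]'

```text
time_s: 18.65
ee_pos: [533.1, 323.9, 215.4]
ee_rot: [-179.9, -0.0, -12.8]
force: [2.0, -0.8, -0.3]
gripper_width: 0.4
```

```bash
python3 look.py 12
```

```text
18.8 [534.67858798 320.20781061 214.97941731] [-0.08391434 -0.95823837 -0.57364314]
```

View pics/l12.png

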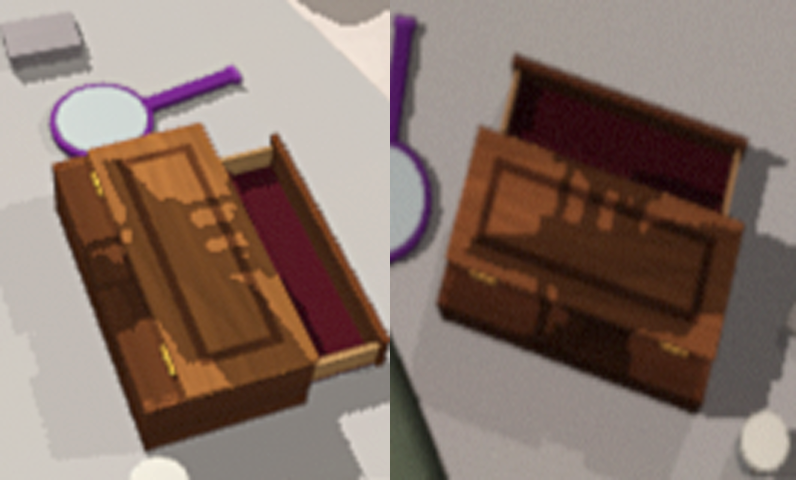

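Run:
```python
from h import *
import cv2
f,g,t=pickle.load(open("f12.pkl","rb"))
z=lambda x,y:(200+(x-390)/2.9,120+y/(480/130))
B=R.from_euler("z",166.8,degrees=True)
for s in (0,-5):
  a=[B.inv().apply(ray(t,z(*p),48+s)) for p in [(516,55),(745,140)]]
  l=[B.inv().apply(ray(t,z(*p),77+s)) for p in [(482,127),(742,226)]]
  print(s,"board outer beyond lid front(+2=drawer)",np.mean(l,0)[0]-np.mean(a,0)[0])
d=pickle.load(open("f0.pkl","rb"))
for n,a,b in (("top",d["top"],t),("side",d["side"],g)):
  D=cv2.absdiff(a["image"],b["image"]).max(2)
  for k,(x0,y0,x1,y1) in {"top":dict(bottle=(315,228,345,252),tray=(335,175,387,226),pin=(138,150,170,188),mirror=(176,122,216,195)),"side":dict(bottle=(250,262,278,292),tray=(300,265,362,312),pin=(205,112,242,134),mirror=(222,130,294,165))}[n].items():
    sh,_=cv2.phaseCorrelate(a["image"][y0:y1,x0:x1].mean(2),b["image"][y0:y1,x0:x1].mean(2)); print(n,k,np.round(sh,2),"diff>40:",int((D[y0:y1,x0:x1]>40).sum()))
```

```text
0 board outer beyond lid front(+2=drawer) 78.84269918310099
-5 board outer beyond lid front(+2=drawer) 79.10371294874926
top bottle [ 0.03 -0.02] diff>40: 0
top tray [0.49 0.32] diff>40: 592
top pin [ 6.14 -0.37] diff>40: 675
top mirror [0.24 0.09] diff>40: 352
side bottle [-0.07 -0.04] diff>40: 0
side tray [-0.53 -0.15] diff>40: 1209
side pin [ 0.03 -0.02] diff>40: 0
side mirror [-0.01 -0.05] diff>40: 43
```

Run:
```python
from h import *
import cv2
f,g,t=pickle.load(open("f12.pkl","rb"))
A=np.hstack([g["image"],t["image"]])[:,:,::-1];cv2.imwrite("pics/end.png",cv2.resize(A,(800,300)))
```

```text
(no output)
```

View pics/end.png

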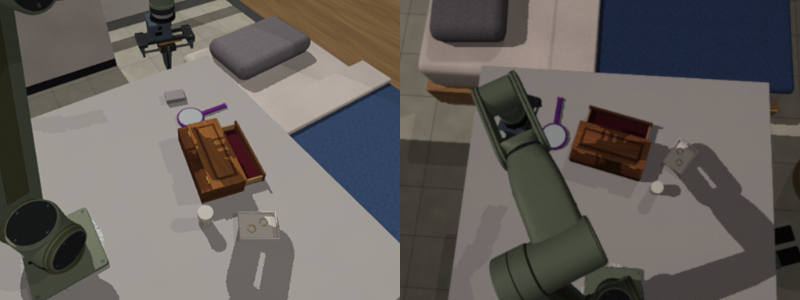

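The drawer is fully out. The differences at the tray and pin box are the arm's shadow and the arm blocking the view, so I'm handing in.

```bash
python3 -c "
from workcell import env
print(env.state()['force'],env.state()['time_s']);print(env.job_done())"
```

```text
[-0.08391434 -0.95823837 -0.57364314] 18.8
the job is handed in; nothing more can be done
None
```

The secret drawer is open to its stop and the job is handed in at 18.8 s of the 48 s allowed. I found the recess about 32 mm along the rail from its middle (box +y), pressed the catch with the shut fingers at about 4–5.5 N, and the drawer sprang out. I then pushed it outwards from inside the well until it stalled.

**Last checks**
- **Drawer:** it measures about 80 mm out in the top view. At the stop, the arm stopped moving while the force rose to about 9 N.
- **Robot:** it was clear of everything at hand-in, with the force reading near zero. I saw at most about 10 N in the readings.
- **Bottle, pin box and mirror:** no movement in the camera comparison (side view only for the pin box, because the arm hid it from above).
- **Tray:** the arm's shadow lay across it, so its comparison was unclear (about half a pixel). It looks unmoved, and the arm never went near it.

**What disagreed:** the catch gave at a reported tool height of about 35 mm, where the box dimensions put it at 62 mm. Both cameras showed the fingertips about 20 mm above the reported tool point, and the box may also sit about 5 mm lower than stated. I set the heights by touch and camera instead.

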